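Unlock the easel's upper rest and lower it onto the frame

ROBOT

A 6-joint arm with a two-finger parallel gripper is mounted at the origin on the work surface. World frame = base frame: x ahead of the robot, y to its left, z up, the work surface at z = 0. Lengths are in m, angles in degrees, forces in N, time in s.
With the tool pointing down it reaches from about 0.35 to 0.875 m from the base axis. Payload 4.2 kg.
Tool frame: the origin (TCP) lies between the finger pads; the fingertips stand 17 mm ahead of it and the grasp point (between the pads) lies 2 mm behind it; z points along the fingers, y is the line along which they close (so a half turn about z gives the same grasp; the last joint's range is limited). The gripper opens to 87 mm and grips with 3 to 60 N. Pads are 19 mm wide; open, the fingers measure 117 mm over their backs; the gripper's body (75 mm by 190 mm) begins 51 mm behind the grasp point.
Start: joints at [-61.673, 22.042, 0.453, 0, -68.411, -14.817], TCP at [0.146, -0.608, 0.24] pointing down, gripper open.
Joint ranges: [-179.83, 179.83], [-69.29, 118.12], [-61.27, 80.66], [-181.25, 117.63], [-171.15, -9.14], [-177.46, 177.46]. Speed limits (degrees/s): [159.86, 159.86, 180, 180, 180, 180].

INTERFACE

Orientations are given as a 3x3 rotation matrix whose columns are the frame's x, y, z axes.
In Python, from station import sense, capture, r, masks_of gives the robot as it stands.
- The arm moves only by the tool apply_moves, never from a script. Its argument "steps" is a list that holds one entry, the list of rows, each a list of 7 numbers: the opening, from 0 (shut) to 1 (fully open), then the shift along the tool's x, y, z in mm, then the turn, a rotation vector about the tool's x, y, z in rad. A call has 1 to 12 rows; each row shifts and turns the commanded pose from where the row before left it, along the tool's axes as they then stand; what a row does not reach is not made up. A row lasts 1/8 s, in which the tool goes at most 62.5 mm and 10.7 degrees, less where a joint would pass 70% of its speed; a pose out of reach is approached as far as the arm can. A call with a gripper value outside its range is refused whole. The fingers move at their own pace and stop on an object; the grip force is fixed at half the most. Time passes only in rows, so rows that do not move let the fingers close. It gives the time, the measured TCP pose, the force and the opening at its end, in the units of the state.
- sense(): the state, without advancing time (a new reading comes with each control period).
- capture(name): name is "side" or "top" or "wrist"; returns a dict with "color" (420x560x3 uint8, red, green, blue), "vfov" (degrees; the focal length in pixels is half the picture's height over the tangent of half this angle, whatever the lens; pixels are square), "cx", "cy" (the principal point, pixels), "T" (4x4, takes a point from camera to world coordinates). Camera axes: x right, y down, z forward; pixel columns grow to the right and rows downward; lengths in m; the calibration is good to about 2 mm. The wrist camera is an equidistant fisheye: a pixel r from the principal point sees the ray r / f radians off the axis. A picture is of the moment at which its call begins. There is no depth.
- r.finish_job(): hands the job in, once; it reports no verdict.
Trained networks look in a picture, given as the dict that the camera call returned (one of the last four; its "shot" number tells which), for a name from the list of things; names that differ only in an ending like _2 or _b are one class to them, and where a whole thing is asked for, a point or a joint stands for the part that bears it (a point fixed in the world has none). Each returns a list of dicts, best first, with "confidence" (0 to 1); they miss things now and then, are a little off and sometimes report something else, mostly with a low value. They report only what shows in the picture. A call takes as long as a camera call.
- masks_of(picture, thing): "pixels" (420x560 bool, what is visible of it) and "box" ([left, top, width, height] in pixels, round what is visible of it).
The state is a dict: "time_s": time; "joints": joint angles; "joint_velocities": joint speeds; "effort": joint torques, N m; "tcp_pos": TCP position; "ee_rot": TCP orientation; "wrist_force": force on the tool from outside, world axes, zero at the start; "moment": the same for the moment, N m; "gripper_width": opening from 0.0 (shut) to 1.0 (fully open).
Only numpy, scipy, OpenCV 4.12 (cv2) and the standard library are available. Lean on these libraries where they do the work, as an engineer would, in place of code of your own. Each camera call takes 0.05 s, during which the arm holds its last target. There are 200 camera calls.

TASK

A small framed picture stands on the sloping bench easel. Draw the lock slide fully back out of the way of the upper rest, then bring the upper rest down the slope until its bar meets the top of the frame, without shoving the picture down and without disturbing the things lying around the easel.

Things in the scene. Friction and masses are not known exactly. Their poses are not given: they have to be found in the camera images.
- easel: Bench easel: plywood board 390 mm wide, 330 mm long, sloping 32 degrees from level, facing the robot, far edge high; board centre 115 mm above the bench. Origin: on the bench below the board's centre; x away from the robot, y left, z up.
- lamp (a point): Middle of the white lamp tube's underside: 24 mm thick, 330 mm long across the easel (80 mm to its left of centre, 250 mm to the right, where a post carries it), 0.36 m above the bench, about 0.15 m over the upper rest's grip block and 28 mm behind it. It bars a vertical tool there: come in leaning, along the block's own axis.
- lock_grip (a point): Lock slide: flat steel bolt, 95 mm long, 18 mm wide, lying across the board's left half, with an upright black grip block 22 mm wide along the bolt, 30 mm along the slope, square to the board. Point: on the block's axis, 52 mm above the board, 22 mm below its top. Axes: x up the slope, y left along the bolt (draws back this way), z square out of the board. Slides with 2 to 3 N; stays put.
- lock (a joint): Lock slide's travel, m: 0 engaged, its inner end under the left end of the upper rest's bar and stopping it; 0.05 fully drawn back (end stop), along +y of lock_grip. The bar clears it from about 0.03. Starts 0 to 0.008.
- jaw_grip (a point): Upper rest: wooden bar, 150 mm across the slope, 18 mm along it, on an 18 mm high carriage at the top middle of the board, with an upright black grip block 26 mm wide across the slope, 24 mm along it, square to the board. Point: on the block's axis, 54 mm above the board, 22 mm below its top. Axes as lock_grip. Slides along -x (down the slope) with 2 to 6 N; stays put.
- jaw (a joint): Upper rest's travel down the slope, m: 0 at the top end, range to 0.11. Starts 0 to 0.006; the engaged lock stops it at 0.010.
- jaw_edge (a point): Middle of the lower face of the upper rest's bar, the face that is to meet the frame, 12 mm above the board's face. Axes as for lock_grip.
- frame_top (a point): Middle of the top edge of the gilded picture frame (200 mm wide, 122 mm high, front 22 mm above the board), 12 mm above the board. Axes as lock_grip: the x of jaw_edge seen from here is the gap to close (34 to 80 mm at the start). The frame is fixed in a lower rest that gives way down the slope when pushed with more than about 20 N.
- tray: Open white plastic tray, 110 x 160 x 35 mm, bystander on the bench. Origin: centre of the underside.
- jar: Glass jar with a lid, 60 mm across, 90 mm tall, bystander on the bench. Origin: centre of the underside.
- brush: Brush 180 mm long lying on the bench, bystander. Origin: underside, near its middle.
- tape: Roll of paper tape lying flat, 100 mm across, 25 mm high, bystander on the bench. Origin: centre of the underside.

How it is judged (in metres and radians):
On the way, in this order (a step that is already met when the one before it is completed fails the run):
1. the lock slide is drawn back clear of the upper rest, which is still up (value of joint lock above 0.034 m and value of joint jaw below 0.02 m), for 0.1 s.
2. the upper rest's bar meets the top of the frame (x of jaw_edge in the frame of frame_top below 0.006 m), for 0.2 s.
At the end, for the whole second after the job is handed in: The lock slide is still drawn back (over 30 mm), the upper rest's bar stands against the top of the frame (gap under 6 mm) and at rest (value of joint lock above 0.03 m and x of jaw_edge in the frame of frame_top below 0.006 m and velocity of joint jaw between -0.005 and 0.005 m/s); the robot touches nothing.
It fails at once if the framed picture is shoved more than 12 mm (distance of frame_top from where it was at the start of the episode above 0.012 m).
It fails at once if a bystander is moved more than 30 mm (distance of any of tray, jar, brush, tape from where it was at the start of the episode above 0.03 m).
It also fails if it takes over 45 s, if anything falls off the work surface, if the arm or the gripper's body presses on something with over 40 N, if the wrist force passes 120 N, or if a joint passes its speed limit or range.

## Working session

There is one attempt and no reset: what is moved stays moved. The work goes in short steps, Python scripts to look and compute and a tool call to move; the robot and the scene stay as the last step left them, time stands still between calls to the robot, and variables do not carry over. Pictures are saved under pics/ and viewed, on a budget of 10 in all, crops included, one or two more only if the job needs it, and the job is handed in when it is done.

Besides the shell and the picture viewer there is one more tool, called after ">>>" as name(argument=value, ...) on one line, values as JSON. apply_moves: Moves the arm, as the interface text tells. Its arguments: {"type":"object","properties":{"steps":{"type":"array","items":{"type":"array","items":{"type":"array","items":{"type":"number"}}}}},"required":["steps"]}

```bash
ls; mkdir -p pics
cat > h.py <<'E'
import numpy as np, cv2
from station import sense, capture, r, masks_of
def f(p): return p["color"].shape[0]/2/np.tan(np.radians(p["vfov"])/2)
def ray(p,u,v):
    x,y=(u-p["cx"])/f(p),(v-p["cy"])/f(p)
    d=np.array([x,y,1.]); T=np.array(p["T"]); d=T[:3,:3]@d
    return T[:3,3],d/np.linalg.norm(d)
def proj(p,X):
    T=np.array(p["T"]); c=T[:3,:3].T@(np.array(X)-T[:3,3])
    return f(p)*c[0]/c[2]+p["cx"],f(p)*c[1]/c[2]+p["cy"]
def tri(a,b):
    A=np.zeros((3,3));B=np.zeros(3)
    for o,d in(a,b):
        M=np.eye(3)-np.outer(d,d);A+=M;B+=M@o
    return np.linalg.solve(A,B)
E
python3 - <<'E'
from h import *
ps={n:capture(n) for n in("top","side")}
for n,p in ps.items():
    cv2.imwrite(f"pics/{n}0.png",cv2.resize(p["color"][:,:,::-1],(800,600)))
    print(n,p["vfov"],p["cx"],p["cy"],np.round(p["T"],3).tolist())
    for t in("easel","lock_grip","jaw_grip","frame_top","lamp","tray","jar","brush","tape"):
        m=masks_of(p,t)
        for q in m[:2]:
            v,u=np.nonzero(q["pixels"]); print(t,round(q["confidence"],2),q["box"],u.mean().round(1),v.mean().round(1))
print(sense())
E
```

```text
pics
top 47.996888112382905 273.02110617882926 212.08808934512837 [[-0.011, -0.987, 0.157, 0.338], [-1.0, 0.011, 0.001, -0.011], [-0.003, -0.157, -0.988, 1.512], [0.0, 0.0, 0.0, 1.0]]
lock_grip 0.78 [188.3, 199.3, 33.0, 20.8] 203.0 212.0
jaw_grip 0.81 [204.9, 177.4, 50.9, 26.1] 231.7 189.7
frame_top 0.39 [159.5, 131.5, 161.7, 149.9] 243.7 206.7
frame_top 0.22 [322.2, 185.6, 27.6, 22.9] 334.8 197.2
lamp 0.74 [160.7, 131.7, 156.5, 148.3] 243.4 207.0
lamp 0.47 [208.4, 175.3, 53.8, 29.9] 232.4 189.2
tray 0.97 [114.6, 241.3, 62.6, 47.3] 144.4 264.4
jar 0.54 [324.0, 184.9, 22.0, 24.7] 334.8 197.3
brush 0.91 [354.5, 189.1, 30.0, 56.2] 366.9 211.8
tape 0.72 [121.4, 206.2, 37.7, 30.3] 141.2 221.9
side 50.06650063191253 274.13185959429194 213.65318789424714 [[-0.962, -0.204, 0.18, 0.281], [-0.272, 0.739, -0.616, 0.798], [-0.008, -0.642, -0.767, 1.202], [0.0, 0.0, 0.0, 1.0]]
easel 0.74 [195.8, 125.5, 111.9, 201.9] 245.9 259.5
easel 0.23 [217.0, 220.2, 16.6, 46.4] 228.1 242.6
lock_grip 0.81 [234.3, 263.5, 20.1, 24.4] 241.4 273.7
jaw_grip 0.74 [215.0, 222.9, 22.2, 47.3] 228.0 242.8
jaw_grip 0.7 [
[... 428 characters left out ...]
9330e-03,
       -6.84108900e+01, -1.48182841e+01]), 'joint_velocities': array([ 0.02307978,  0.04047087, -0.02963694,  0.01205291,  0.06663179,
       -0.09749674]), 'effort': array([ 1.47280884e-04, -3.90476096e+01,  1.87622577e+01,  4.22449574e+00,
        1.54944893e-02, -1.36119212e-05]), 'tcp_pos': array([ 0.14604468, -0.60766975,  0.23952284]), 'ee_rot': array([[-9.72334475e-01, -2.33592957e-01,  6.25240359e-06],
       [-2.33592956e-01,  9.72334473e-01,  4.99153694e-05],
       [-1.77393063e-05,  4.70739171e-05, -9.99999999e-01]]), 'wrist_force': array([ 0.07478725,  0.19871703, -0.35080268]), 'moment': array([0.04592857, 0.00188947, 0.01856395]), 'gripper_width': 1.0033781885992357}
```

Run:
```python
from h import *
p=capture("top"); cv2.imwrite("pics/t1.png",cv2.resize(p["color"][120:290,140:350,::-1],None,fx=3.8,fy=3.5,interpolation=cv2.INTER_CUBIC))
p=capture("side"); cv2.imwrite("pics/s1.png",cv2.resize(p["color"][110:340,170:330,::-1],None,fx=2.6,fy=2.6,interpolation=cv2.INTER_CUBIC))
```

```text
(no output)
```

View pics/t1.png

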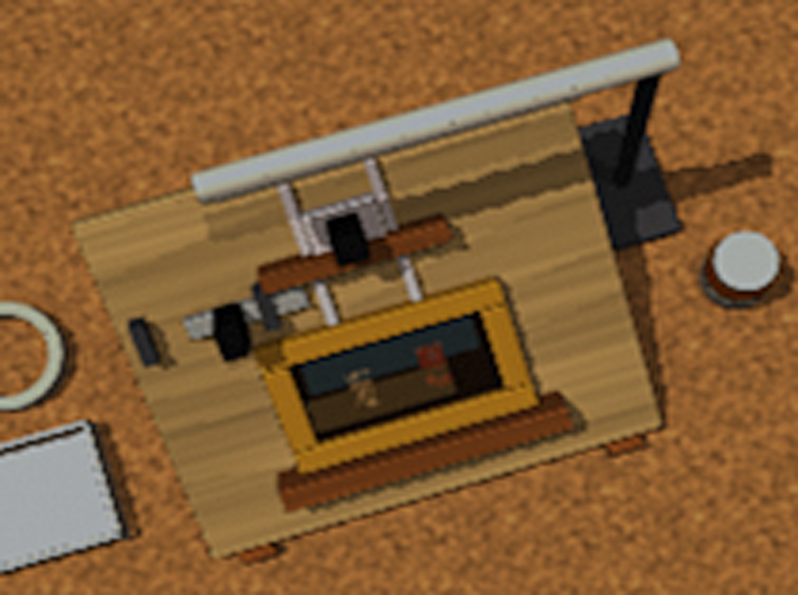

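View pics/s1.png

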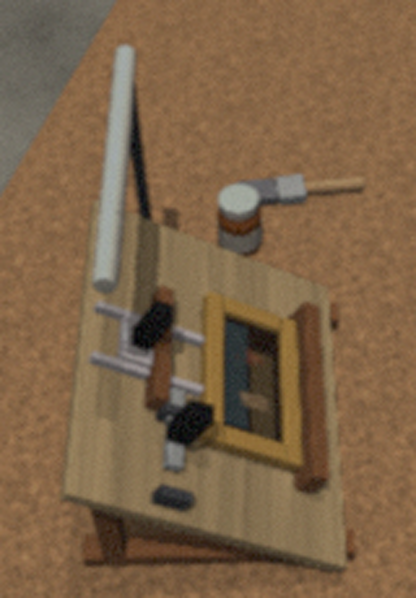

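The top picture shows the easel turned about 15°. The lock block is at crop (232,332) and the upper-rest block at (348,238), with the lamp tube behind it. In the side view the blocks are at crop (190,423) and (153,325). Next I fit the easel pose and the blocks.

```bash
cat > fit.py <<'E'
from h import *
from scipy.optimize import least_squares
a=np.radians(32)
def board(x,y,yaw,z=.115):
    c,s=np.cos(yaw),np.sin(yaw); Rz=np.array([[c,-s,0],[s,c,0],[0,0,1]])
    R=Rz@np.array([[np.cos(a),0,-np.sin(a)],[0,1,0],[np.sin(a),0,np.cos(a)]])
    return R,np.array([x,y,z])
E
python3 - <<'E'
from fit import *
t=capture("top");s=capture("side")
C=[(.165,.195,0),(-.165,.195,0),(-.165,-.195,0),(.165,-.195,0)]
ot=[(159.7,184.3),(195.8,279.1),(313.7,242.3),(290,150.9)]
os_=[(195,301.2),(302.7,328.1),(298,223.5),(207.7,188.8)]
def res(q,full=False):
    R,o=board(*q); e=[]
    for c,u,v in zip(C,ot,os_):
        X=o+R@np.array(c); e+=[*(np.array(proj(t,X))-u),*(np.array(proj(s,X))-v)]
    return np.array(e)
k=least_squares(res,[.45,0,.2,.115],loss="soft_l1");print(k.x,np.degrees(k.x[2]),res(k.x).round(1).reshape(4,4).tolist())
R,o=board(*k.x)
def blobs(p,lo,hi):
    g=p["color"].max(2); m=(g<48).astype(np.uint8); n,l,st,ce=cv2.connectedComponentsWithStats(m)
    for i in range(1,n):
        if st[i,4]>40 and lo[0]<ce[i,0]<hi[0] and lo[1]<ce[i,1]<hi[1]: print(st[i],ce[i].round(1))
print("top");blobs(t,(150,130),(330,290));print("side");blobs(s,(190,180),(310,330))
# hand-read approximate block centres
for n,pt,ps in(("lock",(201,215),(243,272.7)),("jaw",(231.6,188),(228.8,235))):
    X=tri(ray(t,*pt),ray(s,*ps)); print(n,X,R.T@(X-o))
np.save("b.npy",k.x)
E
```

```text
[0.55430499 0.08820941 0.28389838 0.10022379] 16.266178737237286 [[0.3, -0.0, 0.1, -0.0], [0.1, 0.3, -0.0, 2.3], [0.3, 1.2, -1.0, -0.5], [-0.3, -4.8, 0.5, -0.1]]
top
[293 141  26  51 570] [304.6 168.6]
[226 181  15  15 138] [231.6 188.5]
[207 201   7  13  47] [209.9 208. ]
[196 207  11  16 128] [200.5 214.4]
[216 209  56  37 746] [245.7 224.8]
[174 211   8  13  61] [177.7 217. ]
side
[221 226  15  18 180] [228.3 234.9]
[257 232  20  17 122] [268.7 240. ]
[234 265  18  17 199] [242.5 272.4]
[229 299  14   7  42] [235.5 302.5]
lock [0.545088   0.19693302 0.17974359] [0.06046153 0.10695317 0.05598747]
jaw [0.61579585 0.10698079 0.20764834] [0.11144506 0.00079638 0.05703411]
```

```bash
cat > fitb.py <<'E'
from fit import *
import itertools
t=capture("top");s=capture("side")
C=[(.165,.195,0),(-.165,.195,0),(-.165,-.195,0),(.165,-.195,0)]
ot=[(159.7,184.3),(195.8,279.1),(313.7,242.3),None]
os_=[(195,301.2),(302.7,328.1),(298,223.5),(207.7,188.8)]
def hull(p,R,o,sx,y,dx,dy,z0,z1):
    P=np.array([proj(p,o+R@np.array([sx+i*dx/2,y+j*dy/2,z])) for i,j,z in itertools.product((-1,1),(-1,1),(z0,z1))])
    return np.r_[P.min(0),P.max(0)]
obs={"lock":((196,207,207,223),(234,265,252,282)),"jaw":((226,181,241,196),(221,226,236,244))}
def res(q):
    R,o=board(*q[:4]); e=[]
    for c,u,v in zip(C,ot,os_):
        X=o+R@np.array(c)
        if u: e+=[*(np.array(proj(t,X))-u)]
        e+=[*(np.array(proj(s,X))-v)]
    for i,(n,dx,dy,z0,z1) in enumerate((("lock",.03,.022,.012,.074),("jaw",.024,.026,.02,.076))):
        for p,b in zip((t,s),obs[n]): e+=[*(hull(p,R,o,q[4+2*i],q[5+2*i],dx,dy,z0,z1)-b)]
    return np.array(e)
for fz in (0,1):
    lb=np.full(8,-2.);ub=np.full(8,2.)
    if fz: lb[3],ub[3]=.1149,.1151
    k=least_squares(res,[.55,.09,.28,.115,.06,.107,.11,0],loss="soft_l1",bounds=(lb,ub))
    R,o=board(*k.x[:4]);print(k.cost,k.x.round(4),res(k.x).round(1).tolist())
    print("lock",o+R@[k.x[4],k.x[5],.052],"jaw",o+R@[k.x[6],k.x[7],.054])
print(R.round(4).tolist())
np.save("b.npy",k.x)
E
python3 fitb.py
```

```text
12.63047147915158 [ 0.5549  0.0886  0.2887  0.1021  0.0553  0.1058  0.1057 -0.0049] [-0.1, -0.0, 0.0, -0.1, 0.2, 0.3, 0.1, 1.9, 0.3, 0.6, -1.5, -0.9, -0.1, -0.3, 0.3, -2.0, 0.2, 1.4, -2.0, -0.6, 1.1, 3.1, 1.3, -1.0, -1.0, 0.6, -0.9, -1.0, 1.4, 1.5]
lock [0.54329888 0.1955558  0.1754594 ] jaw [0.61479989 0.10132407 0.20388357]
19.68368779673264 [ 0.5536  0.0907  0.292   0.1149  0.0526  0.1035  0.1034 -0.0043] [-2.0, -0.3, -0.3, -1.6, -1.0, 0.9, 0.8, 0.5, 0.1, 0.4, -1.3, -2.9, -0.7, -2.5, -0.1, -1.6, -0.1, 1.9, -1.1, -3.0, 2.1, 0.9, 0.1, -0.8, -2.0, 1.0, -0.4, -2.7, 2.0, -0.0]
lock [0.54018175 0.19470471 0.18688733] jaw [0.61143736 0.10353613 0.21548965]
[[0.8122, -0.2878, -0.5075], [0.2441, 0.9577, -0.1525], [0.5299, 0.0, 0.848]]
```

```bash
cat > plan.py <<'E'
from fit import *
from scipy.spatial.transform import Rotation as Ro, Slerp
YAW=.290
R,_=board(0,0,YAW); n=R[:,2]
RT=np.c_[-R[:,0],R[:,1],-R[:,2]]
LOCK=np.array([.5418,.1951,.181]); JAW=np.array([.613,.1024,.2095])
def rows(wps,g=1,p=None,Rc=None,N=None):
    s=sense(); p=s["tcp_pos"] if p is None else p; Rc=s["ee_rot"] if Rc is None else Rc
    out=[]
    for P,Rt in wps:
        d=np.linalg.norm(P-p); ang=np.linalg.norm(Ro.from_matrix(Rc.T@Rt).as_rotvec())
        k=N or int(max(np.ceil(d/.058),np.ceil(ang/.17),1))
        sl=Slerp([0,1],Ro.from_matrix([Rc,Rt]))
        pc,rc=p,Rc
        for i in range(1,k+1):
            pn=p+(P-p)*i/k; rn=sl(i/k).as_matrix()
            out.append([g,*np.round(rc.T@(pn-pc)*1e3,1).tolist(),*np.round(Ro.from_matrix(rc.T@rn).as_rotvec(),3).tolist()]); pc,rc=pn,rn
        p,Rc=P,Rt
    print(len(out)); print(out)
E
python3 - <<'E'
from plan import *
Rm=np.c_[[-1,0,0],[0,1,0],[0,0,-1.]]
rows([(np.array([.42,-.25,.33]),sense()["ee_rot"]),(LOCK+.13*n,RT)])
print(LOCK+.13*n)
E
```

```text
16
[[1, -43.7, 35.5, -11.3, 0.0, 0.0, 0.0], [1, -43.7, 35.5, -11.3, 0.0, 0.0, 0.0], [1, -43.7, 35.5, -11.3, 0.0, 0.0, 0.0], [1, -43.7, 35.5, -11.3, 0.0, 0.0, 0.0], [1, -43.7, 35.5, -11.3, 0.0, 0.0, 0.0], [1, -43.7, 35.5, -11.3, 0.0, 0.0, 0.0], [1, -43.7, 35.5, -11.3, 0.0, 0.0, 0.0], [1, -43.7, 35.5, -11.3, 0.0, 0.0, 0.0], [1, -19.2, 50.1, 4.8, -0.002, -0.07, -0.007], [1, -19.1, 49.9, 6.3, -0.002, -0.07, -0.007], [1, -19.0, 49.8, 7.7, -0.002, -0.07, -0.007], [1, -18.7, 49.7, 9.1, -0.002, -0.07, -0.007], [1, -18.4, 49.5, 10.5, -0.002, -0.07, -0.007], [1, -17.9, 49.4, 11.9, -0.002, -0.07, -0.007], [1, -17.4, 49.2, 13.2, -0.002, -0.07, -0.007], [1, -16.7, 49.1, 14.5, -0.002, -0.07, -0.007]]
[0.47578705 0.17540089 0.29124625]
```

>>> apply_moves(steps=[[[1,-44,35.5,-11.3,0,0,0],[1,-44,35.5,-11.3,0,0,0],[1,-44,35.5,-11.3,0,0,0],[1,-44,35.5,-11.3,0,0,0],[1,-44,35.5,-11.3,0,0,0],[1,-44,35.5,-11.3,0,0,0],[1,-44,35.5,-11.3,0,0,0],[1,-44,35.5,-11.3,0,0,0]]])

```text
time_s: 2.3
tcp_pos: [0.4228, -0.2477, 0.3307]
ee_rot: [[-0.972, -0.234, 0.001], [-0.234, 0.972, -0.0], [-0.001, -0.001, -1.0]]
wrist_force: [1.0, -0.3, -0.1]
gripper_width: 0.998
```

>>> apply_moves(steps=[[[1,-19,50,5,-0.002,-0.07,-0.007],[1,-19,50,6,-0.002,-0.07,-0.007],[1,-19,50,8,-0.002,-0.07,-0.007],[1,-19,50,9,-0.002,-0.07,-0.007],[1,-18,50,10.5,-0.002,-0.07,-0.007],[1,-18,49,12,-0.002,-0.07,-0.007],[1,-17,49,13,-0.002,-0.07,-0.007],[1,-17,49,14.5,-0.002,-0.07,-0.007],[1,0,0,0,0,0,0]]])

```text
time_s: 3.42
tcp_pos: [0.4755, 0.1758, 0.2899]
ee_rot: [[-0.812, -0.293, 0.505], [-0.25, 0.956, 0.152], [-0.528, -0.003, -0.849]]
wrist_force: [-0.3, -0.4, -0.1]
gripper_width: 1.003
```

Run:
```python
from plan import *
p=capture("wrist"); s=sense(); print(s["tcp_pos"],(s["ee_rot"].T@RT).round(3).tolist(),s["time_s"])
T=np.array(p["T"]); print(f(p),p["cx"],p["cy"],(s["ee_rot"].T@(T[:3,3]-s["tcp_pos"])).round(4), (s["ee_rot"].T@T[:3,:3]).round(2).tolist())
cv2.imwrite("pics/w1.png",cv2.resize(p["color"][:,:,::-1],(800,600)))
for n in("lock_grip","jaw_grip","frame_top"):
    for q in masks_of(p,n)[:1]: print(n,q["confidence"],q["box"])
```

```text
[0.47592736 0.17475773 0.29059133] [[1.0, -0.005, -0.002], [0.005, 1.0, -0.001], [0.002, 0.001, 1.0]] 3.475
325.19226210127806 275.17598053881517 205.30710938397712 [ 0.0843 -0.     -0.1456] [[0.0, -0.95, -0.3], [1.0, 0.0, 0.0], [-0.0, -0.3, 0.95]]
lock_grip 0.62 [217.4, 187.2, 98.2, 45.9]
jaw_grip 0.69 [108.4, 211.7, 140.0, 64.4]
frame_top 0.89 [52.8, 11.4, 242.1, 161.5]
```

View pics/w1.png

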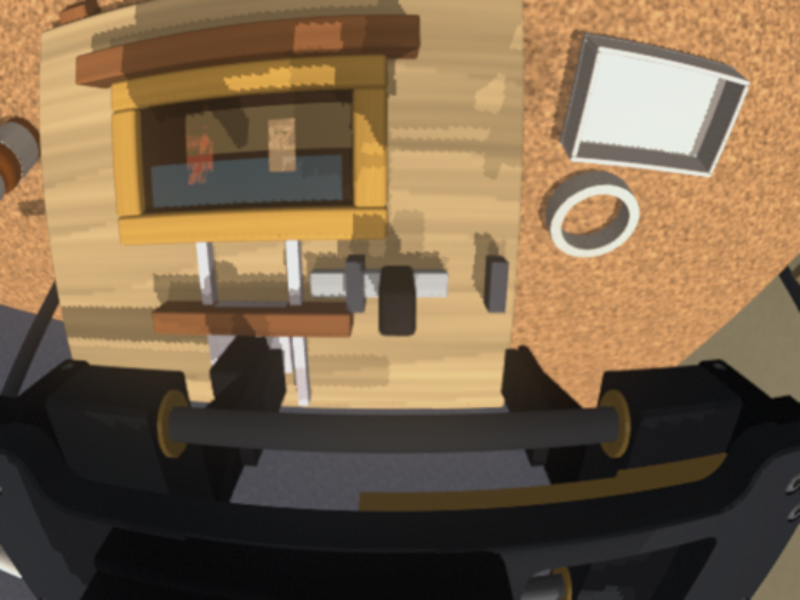

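The wrist view shows the lock block at (397,300) of 800x600, bar at (252,320), frame top edge at row ~240, bolt ends at x=311 and 447. The jaw block is hidden behind the left finger. I check the model against it.

```bash
cat >> plan.py <<'E'
def fproj(p,X):
    T=np.array(p["T"]); c=T[:3,:3].T@(np.array(X)-T[:3,3]); h=np.hypot(c[0],c[1]); th=np.arctan2(h,c[2])
    return np.array([f(p)*th*c[0]/h+p["cx"],f(p)*th*c[1]/h+p["cy"]])
def fray(p,u,v):
    a=np.array([u-p["cx"],v-p["cy"]])/f(p); th=np.hypot(*a); T=np.array(p["T"])
    return T[:3,3],T[:3,:3]@np.r_[a/th*np.sin(th),np.cos(th)]
def onplane(p,u,v,P0,h=0):
    "board coords rel. to P0 (on the board frame) of a pixel at height h along n over P0"
    o,d=fray(p,u,v); k=((P0+h*n-o)@n)/(d@n); return R.T@(o+k*d-P0)
E
python3 - <<'E'
from plan import *
p=capture("wrist")
k=np.array([.7,.7])
g=p["color"].max(2); l=g<60; 
nn,lb,st,ce=cv2.connectedComponentsWithStats(l.astype(np.uint8)); i=lb[210,278]; print("blob",st[i],ce[i])
for i in(-1,1):
  for j in(-1,1):
    print("corner",i,j,fproj(p,LOCK+R@[i*.015,j*.011,.022])/.7, fproj(p,LOCK+R@[i*.015,j*.011,-.045])/.7)
for nme,u,v,h in(("bolt in",311,283,-.046),("bolt out",447,285,-.046),("board L edge",515,300,-.052),("board R edge",55,285,-.052),("frame top L front",386,238,-.030),("frame topL low",386,240,-.04),("frame top R",120,243,-.03),("bar L low top",352,312,-.03),("bar R",153,308,-.03),("bar L lower bottom",352,308,-.05)):
    print(nme,onplane(p,u*.7,v*.7,LOCK,h).round(4))
E
```

```text
blob [     0      0    560    420 160503] [284.83329907 151.2122141 ]
corner -1 -1 [378.1379582  271.08491769] [381.00267916 246.68584049]
corner -1 1 [416.94111681 271.11461493] [412.15298379 246.71749969]
corner 1 -1 [378.60663954 320.5708485 ] [381.26121064 287.31852169]
corner 1 1 [416.09934555 320.57025977] [411.66884564 287.33326374]
bolt in [ 0.012  -0.0624 -0.046 ]
bolt out [ 0.0135  0.0368 -0.046 ]
board L edge [ 0.0271  0.0906 -0.052 ]
board R edge [ 0.014  -0.3072 -0.052 ]
frame top L front [-0.0241 -0.0072 -0.03  ]
frame topL low [-0.0208 -0.0074 -0.04  ]
frame top R [-0.0252 -0.2095 -0.03  ]
bar L low top [ 0.0286 -0.0314 -0.03  ]
bar R [ 0.0267 -0.1872 -0.03  ]
bar L lower bottom [ 0.0327 -0.0331 -0.05  ]
```

>>> apply_moves(steps=[[[1,-5,0,25,0,0,-0.005],[1,-5,0,25,0,0,0],[1,0,0,0,0,0,0]]])

```text
time_s: 4.05
tcp_pos: [0.5108, 0.1829, 0.2532]
ee_rot: [[-0.813, -0.289, 0.506], [-0.248, 0.957, 0.149], [-0.527, -0.005, -0.85]]
wrist_force: [-0.0, -0.4, -0.6]
gripper_width: 0.999
```

Run:
```python
from plan import *
p=capture("wrist"); s=sense(); print(s["tcp_pos"])
cv2.imwrite("pics/w2.png",cv2.resize(p["color"][:,:,::-1],(800,600)))
q=masks_of(p,"lock_grip")[0]; print(q["confidence"],q["box"])
```

```text
[0.51064608 0.18318342 0.25423107]
0.97 [212.5, 187.5, 113.2, 61.9]
```

View pics/w2.png

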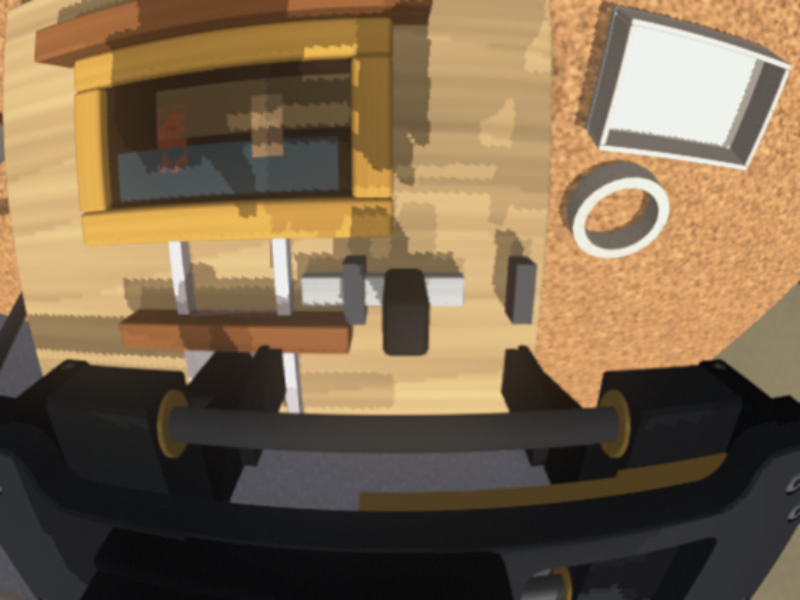

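```bash
cat > wf.py <<'E'
from plan import *
p=capture("wrist"); Tn=np.array(p["T"])
# first view's camera: same tool offset, pose at that time
s=sense(); Toff=np.eye(4); Toff[:3,:3]=s["ee_rot"]; Toff[:3,3]=s["tcp_pos"]; Toff=np.linalg.inv(Toff)@Tn
A=np.eye(4); A[:3,:3]=RT@np.array([[1,-.005,-.002],[.005,1,-.001],[.002,.001,1.]]).T; A[:3,3]=[.47592736,.17475773,.29059133]
q=dict(p); q["T"]=A@Toff
obs=[(q,[(311,283),(447,285),(380,335),(415,335)]),(p,[(301,291),(464,291),(384,355),(428,355)])]
def res(x,bx=0.0):
    P=x[:3]; yb=x[3]
    M=[(0,yb-.0475,-.046),(0,yb+.0475,-.046),(.015,-.011,.020),(.015,.011,.020)]
    return np.concatenate([(fproj(c,P+R@np.array(m))/.7-o) for c,O in obs for m,o in zip(M,O)])
k=least_squares(res,[*LOCK,0],loss="soft_l1",f_scale=3)
print(k.x.round(4),k.x[:3]-LOCK,res(k.x).round(1).reshape(-1,2).tolist())
d=RT.T@(k.x[:3]-s["tcp_pos"]); print("tool delta to lock grip",d*1e3)
E
python3 wf.py
```

```text
[ 0.5452  0.1988  0.1888 -0.0134] [0.00344971 0.00365074 0.00781257] [[3.1, -0.3], [-0.2, -1.8], [1.5, 3.8], [4.0, 3.9], [1.1, -5.3], [-5.8, -4.5], [-2.8, 0.7], [-1.1, 0.8]]
tool delta to lock grip [ 3.51914733  4.16547734 76.44795639]
```

>>> apply_moves(steps=[[[1,1,2,25,0,0,0],[1,1,2,25,0,0,0],[1,1,0,23,0,0,0],[1,0,0,0,0,0,0],[0.2,0,0,0,0,0,0],[0.2,0,0,0,0,0,0],[0,0,0,0,0,0,0],[0,0,0,0,0,0,0],[0,0,0,0,0,0,0],[0,0,0,0,0,0,0]]])

```text
time_s: 5.45
tcp_pos: [0.5446, 0.1997, 0.2034]
ee_rot: [[-0.821, -0.291, 0.492], [-0.252, 0.957, 0.145], [-0.513, -0.005, -0.859]]
wrist_force: [0.1, 0.4, 0.1]
gripper_width: 0.404
```

>>> apply_moves(steps=[[[0,0,0,0,0,0,0],[0,0,0,0,0,0,0],[0,0,0,0,0,0,0]]])

```text
time_s: 5.82
tcp_pos: [0.5447, 0.1995, 0.2034]
ee_rot: [[-0.821, -0.291, 0.492], [-0.252, 0.957, 0.145], [-0.513, -0.005, -0.859]]
wrist_force: [0.4, -0.9, -0.2]
gripper_width: 0.253
```

Run:
```python
from plan import *
p=capture("wrist"); s=sense(); print(s["tcp_pos"],s["joints"],s["wrist_force"],s["gripper_width"])
cv2.imwrite("pics/w3.png",cv2.resize(p["color"][:,:,::-1],(800,600)))
```

```text
[0.5446825  0.19945796 0.20336633] [  32.06800907    7.2759454   -48.18762832   59.94450789   -9.21636872
 -162.57357983] [ 1.50634078 -1.44832126 -0.64030666] 0.24736534881128325
```

View pics/w3.png

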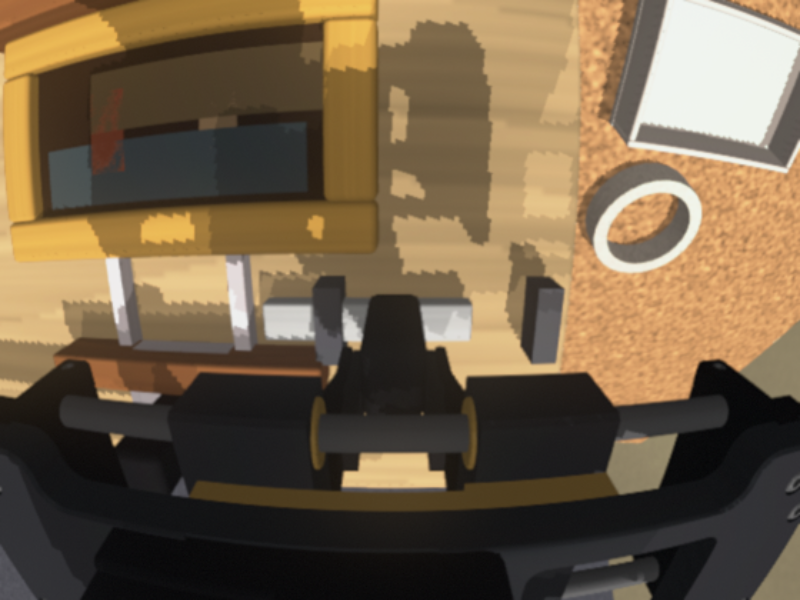

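The wrist joint 5 is at its limit, so the tool stopped about 12 mm short, but the fingers hold the block (22 mm opening). I start the pull gently.

>>> apply_moves(steps=[[[0,0,4,0,0,0.01,0],[0,0,5,0,0,0.01,0],[0,0,5,0,0,0,0],[0,0,5,0,0,0,0],[0,0,0,0,0,0,0]]])

```text
time_s: 6.5
tcp_pos: [0.539, 0.2184, 0.2034]
ee_rot: [[-0.83, -0.292, 0.475], [-0.256, 0.956, 0.141], [-0.496, -0.004, -0.868]]
wrist_force: [-0.1, -0.3, 1.1]
gripper_width: 0.252
```

Run:
```python
from plan import *
s=sense(); print(s["tcp_pos"],s["joints"],s["wrist_force"],R.T@(s["tcp_pos"]-[.5447,.1995,.2034]))
```

```text
[0.53896345 0.21843644 0.20340987] [  37.21566435    7.80606719  -45.68401328   50.64176172  -13.08743771
 -157.51851161] [-0.07984773 -0.25320292  1.05178926] [-6.43919770e-05  1.97861062e-02  5.18768203e-05]
```

>>> apply_moves(steps=[[[0,0,5,0,0,0,0],[0,0,5,0,0,0,0],[0,0,5,0,0,0,0],[0,0,5,0,0,0,0],[0,0,3,0,0,0,0],[0,0,2,0,0,0,0],[0,0,2,0,0,0,0],[0,0,0,0,0,0,0]]])

```text
time_s: 7.5
tcp_pos: [0.5311, 0.244, 0.2033]
ee_rot: [[-0.83, -0.292, 0.475], [-0.256, 0.956, 0.141], [-0.496, -0.005, -0.868]]
wrist_force: [-1.7, -1.2, 3.1]
gripper_width: 0.253
```

Run:
```python
from plan import *
p=capture("wrist");s=sense(); print(s["tcp_pos"],s["joints"],s["wrist_force"],R.T@(s["tcp_pos"]-[.5447,.1995,.2034]))
cv2.imwrite("pics/w4.png",p["color"][:,:,::-1])
```

```text
[0.53112901 0.24401863 0.20333851] [  39.62826894    8.16251998  -45.77356123   53.79076389  -13.97758901
 -162.77964988] [-2.13201356 -2.45631104  2.24142725] [-2.65047895e-04  4.65403587e-02  9.31144400e-05]
```

View pics/w4.png

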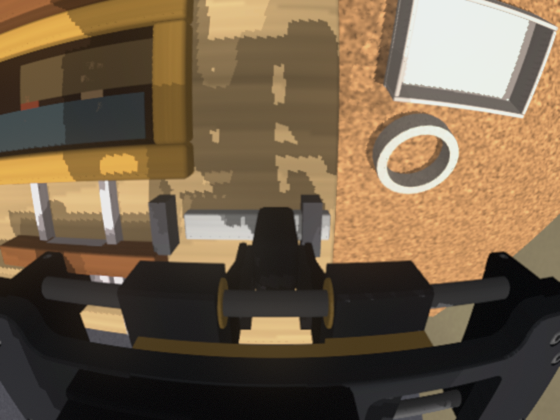

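The slide has travelled ~46 mm: its inner end (185,222) is now left of the guide, far from the bar's end (~150,260). I nudge it toward the end stop.

>>> apply_moves(steps=[[[0,0,1,0,0,0,0],[0,0,1,0,0,0,0],[0,0,1,0,0,0,0],[0,0,0,0,0,0,0]]])

```text
time_s: 8.05
tcp_pos: [0.5307, 0.2455, 0.2033]
ee_rot: [[-0.831, -0.289, 0.476], [-0.254, 0.957, 0.138], [-0.495, -0.007, -0.869]]
wrist_force: [0.3, -5.7, 4.0]
gripper_width: 0.248
```

End stop felt (force rise, motion stopped). Release and back out.

>>> apply_moves(steps=[[[0.5,0,-1,0,0,0,0],[1,0,0,0,0,0,0],[1,0,0,0,0,0,0],[1,0,0,-10,0,0,0],[1,0,0,-25,0,0,0],[1,0,0,-35,0,0.03,0],[1,0,0,-35,0,0.03,0],[1,0,0,0,0,0,0]]])

```text
time_s: 9.05
tcp_pos: [0.4822, 0.2333, 0.2987]
ee_rot: [[-0.854, -0.293, 0.429], [-0.262, 0.956, 0.131], [-0.449, -0.001, -0.894]]
wrist_force: [-0.0, 0.2, 0.3]
gripper_width: 0.983
```

Run:
```python
from plan import *
from plan import Ro
th=np.radians(27); c,s_=np.cos(YAW),np.sin(YAW); z=np.array([np.sin(th)*c,np.sin(th)*s_,-np.cos(th)]); y=np.array([-s_,c,0]); RJ=np.c_[np.cross(y,z),y,z]
np.save("RJ.npy",RJ)
J=np.array([.6165,.106,.217])
print(sense()["tcp_pos"],sense()["joints"]); rows([(J-.10*z,RJ)]); print(J-.1*z)
```

```text
[0.48218269 0.23325299 0.29869842] [  49.7082027    -1.16833324  -32.90706      23.37161257  -37.72594857
 -138.67468584]
3
[[1, -14.7, -53.6, 4.7, 0.001, -0.002, 0.002], [1, -14.8, -53.5, 4.7, 0.001, -0.002, 0.002], [1, -14.9, -53.5, 4.8, 0.001, -0.002, 0.002]]
[0.57299664 0.09301804 0.30610065]
```

>>> apply_moves(steps=[[[1,-10,-40,3,0,0,0],[1,-12,-40,3,0,0,0],[1,-12,-40,4,0,0,0],[1,-11,-40,4,0,0,0.005],[1,0,0,0,0,0,0]]])

```text
time_s: 9.68
tcp_pos: [0.5738, 0.0895, 0.3016]
ee_rot: [[-0.861, -0.282, 0.424], [-0.255, 0.959, 0.122], [-0.441, -0.003, -0.898]]
wrist_force: [-0.6, 0.6, 0.0]
gripper_width: 1.001
```

Run:
```python
from plan import *
p=capture("wrist");s=sense(); print(s["tcp_pos"],s["joints"])
cv2.imwrite("pics/w5.png",cv2.resize(p["color"][:,:,::-1],(800,600)))
J=np.array([.6165,.106,.217])
for i in(-1,1):
  for j in(-1,1): print(i,j,fproj(p,J+R@[i*.012,j*.013,.022])/.7,fproj(p,J+R@[i*.012,j*.013,-.036])/.7)
```

```text
[0.57301033 0.09037679 0.3014246 ] [  27.37265448    3.62836113  -22.05540991    7.87785365  -38.88676541
 -105.84866525]
-1 -1 [376.50797474 299.28561164] [380.15976903 279.15114549]
-1 1 [428.22397047 299.25197634] [421.75951481 279.13734456]
1 -1 [376.98251266 344.75550139] [380.43612272 316.35605749]
1 1 [427.43257944 344.68095708] [421.32465526 316.32066166]
```

View pics/w5.png

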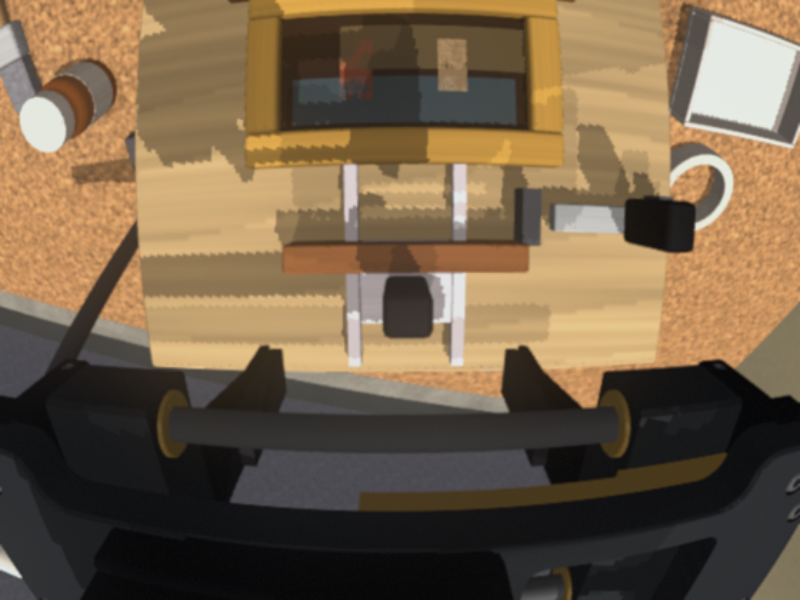

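Run:
```python
from plan import *
p=capture("wrist");s=sense(); J=np.array([.6165,.106,.217])+R@[-.003,.0027,0]
print("tool delta",np.round(s["ee_rot"].T@(J-s["tcp_pos"])*1e3,1))
RJ=np.load("RJ.npy"); print((s["ee_rot"].T@RJ).round(3).tolist())
for h in(-.054,-.042,-.032,-.024):
    a=[onplane(p,u*.7,v*.7,J,h) for u,v in((246,166),(563,164),(282,244),(528,242),(282,271),(528,270))]
    print(h,"frame",a[0][:2].round(4),a[1][:2].round(4),"bar low",a[2][:2].round(4),a[3][:2].round(4),"bar high",a[4][:2].round(4),a[5][:2].round(4))
col=p["color"][:, :, :]
print([col[v,int(400*.7)].tolist() for v in range(165,192,2)])
```

```text
tool delta [-1.5  4.7 96.6]
[[1.0, -0.001, -0.015], [0.001, 1.0, 0.003], [0.015, -0.003, 1.0]]
-0.054 frame [-0.0838 -0.1052] [-0.0862  0.1084] bar low [-0.0304 -0.0809] [-0.0321  0.0843] bar high [-0.0121 -0.0816] [-0.013   0.0852]
-0.042 frame [-0.0829 -0.1013] [-0.0851  0.1039] bar low [-0.0316 -0.078 ] [-0.0332  0.0808] bar high [-0.014  -0.0786] [-0.0149  0.0816]
-0.032 frame [-0.0821 -0.098 ] [-0.0843  0.1001] bar low [-0.0325 -0.0755] [-0.0341  0.0778] bar high [-0.0155 -0.0761] [-0.0164  0.0786]
-0.024 frame [-0.0815 -0.0954] [-0.0836  0.0971] bar low [-0.0333 -0.0735] [-0.0349  0.0755] bar high [-0.0168 -0.0741] [-0.0176  0.0762]
[[111, 94, 67], [108, 92, 70], [80, 67, 59], [77, 54, 38], [90, 63, 43], [90, 63, 43], [89, 62, 43], [89, 61, 43], [90, 62, 44], [87, 61, 43], [84, 59, 42], [83, 59, 42], [81, 57, 40], [99, 84, 77]]
```

>>> apply_moves(steps=[[[1,-1,3,25,0,0,0],[1,-1,2,25,0,0,0],[1,0,0,25,0,0,0],[1,0,0,18,0,0,0],[1,0,0,0,0,0,0]]])

```text
time_s: 10.4
tcp_pos: [0.6112, 0.1093, 0.2182]
ee_rot: [[-0.86, -0.288, 0.421], [-0.261, 0.957, 0.123], [-0.439, -0.004, -0.899]]
wrist_force: [-0.2, -0.3, -0.1]
gripper_width: 1.0
```

Run:
```python
from plan import *
s=sense(); J=np.array([.6165,.106,.217])+R@[-.003,.0027,0]
print(s["tcp_pos"],s["joints"],s["wrist_force"],R.T@(s["tcp_pos"]-J))
```

```text
[0.61124369 0.10929762 0.21822114] [  27.07362948   12.02351455  -25.58787951   10.3197167   -27.15017529
 -108.39500342] [-0.20815445 -0.31173601 -0.10262249] [0.00017531 0.00196298 0.00320501]
```

>>> apply_moves(steps=[[[0.3,0,-1,0,0,0,0],[0,0,0,0,0,0,0],[0,0,0,0,0,0,0],[0,0,0,0,0,0,0],[0,0,0,0,0,0,0],[0,0,0,0,0,0,0],[0,0,0,0,0,0,0],[0,0,0,0,0,0,0],[0,0,0,0,0,0,0],[0,0,0,0,0,0,0]]])

```text
time_s: 11.65
tcp_pos: [0.6127, 0.1083, 0.2205]
ee_rot: [[-0.858, -0.288, 0.425], [-0.259, 0.958, 0.125], [-0.443, -0.003, -0.897]]
wrist_force: [-3.4, 4.3, 0.4]
gripper_width: 0.294
```

Run:
```python
from plan import *
s=sense(); d=s["ee_rot"].T@(-R[:,0]); print("tool dir per m down slope",d, s["wrist_force"],s["gripper_width"],s["tcp_pos"])
```

```text
tool dir per m down slope [0.9950161  0.00281649 0.09967462] [-3.40781658  4.34583462  0.37673778] 0.2937968261564123 [0.61265673 0.10825708 0.22052861]
```

Block gripped (25.6 mm). Now move down the slope: 30 mm first.

>>> apply_moves(steps=[[[0,4,0,0.4,0,0,0],[0,5,0,0.5,0,0,0],[0,5,0,0.5,0,0,0],[0,5,0,0.5,0,0,0],[0,5,0,0.5,0,0,0],[0,5,0,0.5,0,0,0],[0,0,0,0,0,0,0]]])

```text
time_s: 12.52
tcp_pos: [0.5894, 0.1011, 0.2054]
ee_rot: [[-0.858, -0.288, 0.426], [-0.259, 0.958, 0.126], [-0.444, -0.003, -0.896]]
wrist_force: [0.1, 4.8, -0.2]
gripper_width: 0.294
```

Run:
```python
from plan import *
p=capture("wrist");s=sense(); print(R.T@(s["tcp_pos"]-[.6127,.1083,.2205]),R.T@s["wrist_force"],s["joints"],s["tcp_pos"])
cv2.imwrite("pics/w6.png",cv2.resize(p["color"][:,:,::-1],(800,600)))
```

```text
[-2.86611561e-02 -2.61955060e-04  7.24721851e-05] [ 0.06415641  4.85093573 -1.4325211 ] [  27.29823978   10.5542349   -30.40262821   12.09650391  -23.56615144
 -110.54754761] [0.58944699 0.10108764 0.20537336]
```

View pics/w6.png

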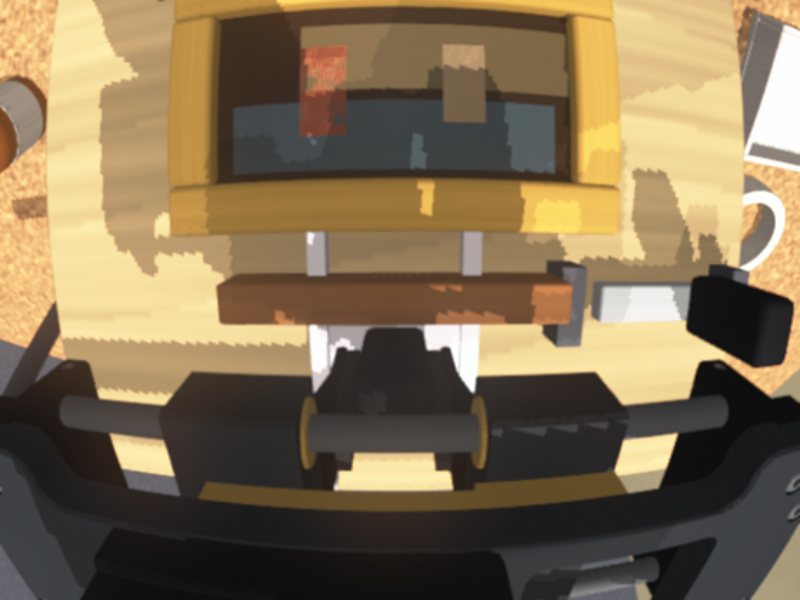

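The bar's lower edge (row 278) is about 20 mm from the frame's top (row 234), which agrees with the 21 mm estimate. I go 14 mm, then creep.

>>> apply_moves(steps=[[[0,5,0,0.5,0,0,0],[0,5,0,0.5,0,0,0],[0,3,0,0.3,0,0,0],[0,1.5,0,0.1,0,0,0],[0,1,0,0.1,0,0,0],[0,0,0,0,0,0,0]]])

```text
time_s: 13.32
tcp_pos: [0.5773, 0.0974, 0.1974]
ee_rot: [[-0.857, -0.288, 0.427], [-0.259, 0.958, 0.126], [-0.445, -0.003, -0.896]]
wrist_force: [2.1, 4.6, -1.4]
gripper_width: 0.292
```

>>> apply_moves(steps=[[[0,1,0,0.1,0,0,0],[0,1,0,0.1,0,0,0],[0,0,0,0,0,0,0]]])

```text
time_s: 13.7
tcp_pos: [0.5757, 0.0969, 0.1964]
ee_rot: [[-0.857, -0.288, 0.427], [-0.259, 0.958, 0.126], [-0.445, -0.003, -0.896]]
wrist_force: [0.9, 5.2, -1.8]
gripper_width: 0.293
```

Run:
```python
from plan import *
p=capture("wrist");s=sense(); print(R.T@(s["tcp_pos"]-[.6127,.1083,.2205]),R.T@s["wrist_force"],s["joints"])
cv2.imwrite("pics/w7.png",cv2.resize(p["color"][130:250,100:460,::-1],(800,266)))
```

```text
[-4.56160482e-02 -3.49321538e-04  8.75681605e-05] [ 2.55788446  3.34290911 -3.04774567] [  27.5208451     9.78244248  -33.47508461   13.62563519  -21.30806852
 -112.34658033]
```

View pics/w7.png

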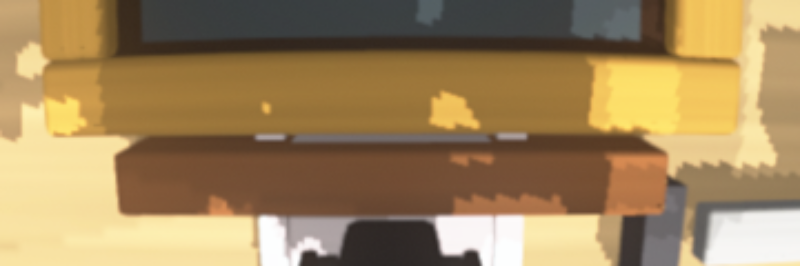

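The bar is now only a few mm off the frame: frame edge at row 134, bar's lower face at rows 137–152. I creep on.

>>> apply_moves(steps=[[[0,1,0,0.1,0,0,0],[0,1,0,0.1,0,0,0],[0,0,0,0,0,0,0]]])

```text
time_s: 14.12
tcp_pos: [0.5741, 0.0964, 0.1954]
ee_rot: [[-0.857, -0.288, 0.427], [-0.259, 0.958, 0.126], [-0.445, -0.003, -0.896]]
wrist_force: [1.7, 4.8, -1.9]
gripper_width: 0.297
```

>>> apply_moves(steps=[[[0,1,0,0.1,0,0,0],[0,0,0,0,0,0,0]]])

```text
time_s: 14.38
tcp_pos: [0.5735, 0.0963, 0.195]
ee_rot: [[-0.857, -0.288, 0.427], [-0.259, 0.958, 0.126], [-0.445, -0.003, -0.895]]
wrist_force: [2.5, 4.7, -0.8]
gripper_width: 0.29
```

Run:
```python
from plan import *
s=sense(); print(R.T@(s["tcp_pos"]-[.6127,.1083,.2205]),R.T@s["wrist_force"])
```

```text
[-4.82686585e-02 -3.17514168e-04  8.60409378e-05] [ 2.79493156  3.7684963  -2.63749961]
```

No contact force yet, so I continue.

>>> apply_moves(steps=[[[0,1,0,0.1,0,0,0],[0,0,0,0,0,0,0]]])

```text
time_s: 14.62
tcp_pos: [0.5735, 0.0963, 0.195]
ee_rot: [[-0.856, -0.288, 0.429], [-0.259, 0.958, 0.127], [-0.447, -0.003, -0.895]]
wrist_force: [4.5, 3.7, -2.7]
gripper_width: 0.292
```

>>> apply_moves(steps=[[[0,1,0,0.1,0,0,0],[0,0,0,0,0,0,0]]])

```text
time_s: 14.88
tcp_pos: [0.5735, 0.0963, 0.195]
ee_rot: [[-0.855, -0.289, 0.43], [-0.259, 0.957, 0.127], [-0.449, -0.002, -0.894]]
wrist_force: [8.6, 4.1, -2.6]
gripper_width: 0.297
```

Run:
```python
from plan import *
p=capture("wrist");s=sense(); print(R.T@(s["tcp_pos"]-[.6127,.1083,.2205]),R.T@s["wrist_force"])
cv2.imwrite("pics/w8.png",cv2.resize(p["color"][130:250,100:460,::-1],(800,266)))
```

```text
[-0.04830849 -0.00031224  0.00015352] [ 6.57722652  1.67365883 -6.91906503]
```

View pics/w8.png

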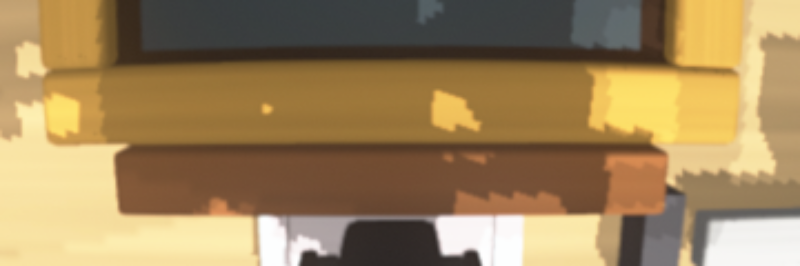

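Contact: TCP stopped at 48.3 mm while force rose to ~9 N, and the picture shows no gap. Ease off, open, and back out along the tool axis.

>>> apply_moves(steps=[[[0,-1,0,-0.1,0,0,0],[0.5,0,0,0,0,0,0],[1,0,0,0,0,0,0],[1,0,0,0,0,0,0],[1,0,0,0,0,0,0],[1,0,0,-10,0,0,0],[1,0,0,-25,0,0,0],[1,0,0,-30,0,0,0],[1,0,0,-30,0,0,0],[1,0,0,0,0,0,0]]])

```text
time_s: 16.18
tcp_pos: [0.5315, 0.0838, 0.2824]
ee_rot: [[-0.856, -0.287, 0.43], [-0.258, 0.958, 0.127], [-0.448, -0.002, -0.894]]
wrist_force: [0.7, 0.4, -0.1]
gripper_width: 0.997
```

Run:
```python
from plan import *
p=capture("wrist");s=sense(); print(s["tcp_pos"],s["wrist_force"],s["gripper_width"],s["time_s"])
cv2.imwrite("pics/w9.png",cv2.resize(p["color"][:,:,::-1],(800,600)))
```

```text
[0.53114961 0.08354673 0.28044804] [-0.34376701 -0.78967667 -1.2100944 ] 1.000431693120328 16.225
```

View pics/w9.png

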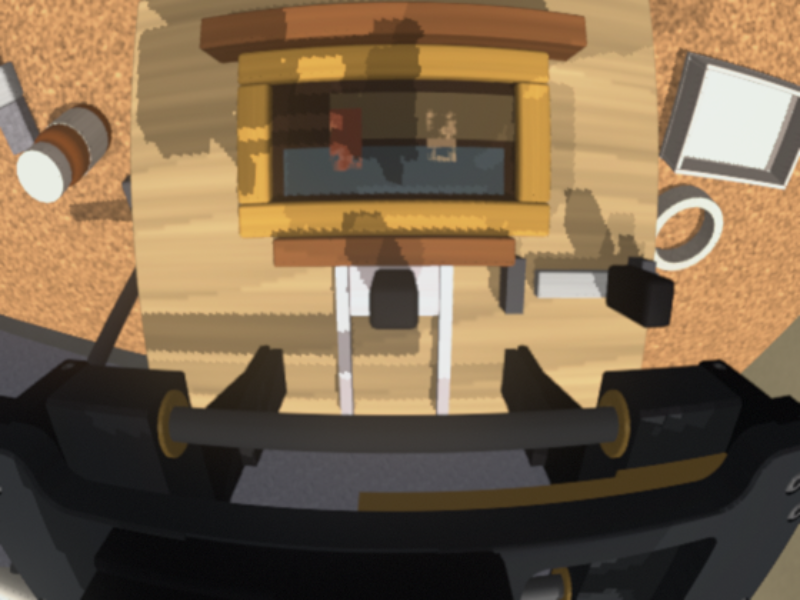

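The bar (row 240) sits against the frame top (row 236), the lock slide is still drawn back, and the gripper is clear. I hand in.

```bash
python3 -c "
from station import r; print(r.finish_job())"
```

```text
the job is handed in; nothing more can be done
None
```

The lock slide is drawn back and the upper rest's bar now stands against the top of the frame. I handed the job in at about 16 s; the hand-in reports no verdict.

- **Lock slide:** I pulled it about 48 mm to its end stop, where the force rose to about 6 N and the motion stopped.
- **Upper rest:** I moved it 48.3 mm down the slope. It then stopped, and the force rose to about 9–10 N, under the 20 N at which the lower rest gives way. My camera estimate of the gap beforehand was about 49–50 mm, so the two agree.
- **Last picture:** It shows the bar against the frame, the lock still back, and the tray, jar and tape apparently undisturbed. Only part of the brush is in view. The gripper is open and about 95 mm clear of the block.
- **Bystanders and frame:** I did not measure whether any bystander or the frame shifted.
- **Disagreements on the way:**
  - My first estimate of the board's height was about 8 mm low; the wrist camera corrected it.
  - Wrist joint 5 reached its range limit as I came down on the lock, so I gripped that block about 12 mm higher than planned, and it held. For the upper rest I leaned the tool 27° instead of 32° to stay off that limit.

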